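Move the spice jars to the new rack in the same order

TASK

Move the four spice jars one by one from the old wooden rack into the new white rack, one jar to a well, keeping them in the same left-to-right order as they stand now. Set each jar down gently, not dropped, so that all four end upright on the floors of their wells, and leave the glass jar with the copper-coloured twist cap where it stands.

Things in the scene. Friction and masses are not known exactly. Their poses are not given: they have to be found in the camera images.
- jar_red_mid (a point): spice jar with a red cap and a red stripe on its label: upright amber glass, 44 mm across, 95 mm tall in all, the top 22 mm being the cap (41 mm across); about 0.16 kg. This point is its centre, on its axis, 47.5 mm above its foot. It starts standing in a cell of the old rack, whose cell floors lie 11 mm above the table
- jar_yellow_mid (a point): spice jar with a yellow cap and a yellow stripe on its label: upright amber glass, 44 mm across, 95 mm tall in all, the top 22 mm being the cap (41 mm across); about 0.16 kg. This point is its centre, on its axis, 47.5 mm above its foot. It starts standing in a cell of the old rack, whose cell floors lie 11 mm above the table
- jar_blue_mid (a point): spice jar with a blue cap and a blue stripe on its label: upright amber glass, 44 mm across, 95 mm tall in all, the top 22 mm being the cap (41 mm across); about 0.16 kg. This point is its centre, on its axis, 47.5 mm above its foot. It starts standing in a cell of the old rack, whose cell floors lie 11 mm above the table
- jar_black_mid (a point): spice jar with a black cap and a black stripe on its label: upright amber glass, 44 mm across, 95 mm tall in all, the top 22 mm being the cap (41 mm across); about 0.16 kg. This point is its centre, on its axis, 47.5 mm above its foot. It starts standing in a cell of the old rack, whose cell floors lie 11 mm above the table
- cell_red: one of the four cells side by side in the fixed wooden old rack: the one with a red sticker on its front rim, in which the red-capped jar starts (its place in the row varies). 72 mm square outside, 62 mm inside, rim 28 mm above the table. Origin: centre of its underside, 6 mm above the table; y along the row to the robot's left, x away from the robot, z up
- cell_yellow: one of the four cells side by side in the fixed wooden old rack: the one with a yellow sticker on its front rim, in which the yellow-capped jar starts (its place in the row varies). 72 mm square outside, 62 mm inside, rim 28 mm above the table. Origin: centre of its underside, 6 mm above the table; y along the row to the robot's left, x away from the robot, z up
- cell_blue: one of the four cells side by side in the fixed wooden old rack: the one with a blue sticker on its front rim, in which the blue-capped jar starts (its place in the row varies). 72 mm square outside, 62 mm inside, rim 28 mm above the table. Origin: centre of its underside, 6 mm above the table; y along the row to the robot's left, x away from the robot, z up
- cell_black: one of the four cells side by side in the fixed wooden old rack: the one with a black sticker on its front rim, in which the black-capped jar starts (its place in the row varies). 72 mm square outside, 62 mm inside, rim 28 mm above the table. Origin: centre of its underside, 6 mm above the table; y along the row to the robot's left, x away from the robot, z up
- new_rack: new rack, fixed: white plastic, a row of four empty square wells, 77 x 293 mm, 28 mm high, left or right of the old rack. Origin: middle of its underside; y along the row to the robot's left, x away from the robot. Well centres: x = 0, y = +108, +36, -36, -108 mm; each 67 mm square inside, floor 8 mm above the table; dividers 23 mm high
- twist_jar_mid (a point): a clear glass jar with a copper-coloured twist cap, 68 mm across, 115 mm tall, standing loose behind the new rack (beyond it from the robot), to be left alone. This point is its centre, half-way up
Not all that is in view belongs to the job. What is shaped like the part that bears jar_yellow_mid but pink or turquoise is not meant.

How it is judged:
By the outcome, as a careful person would: the job done as asked, in the order asked, and still so for the second after the job is handed in, with the robot touching nothing.
It also fails if it takes over 104 s, if anything falls off the work surface, if the arm or the gripper's body presses on something with over 40 N, if the wrist force passes 120 N, or if a joint passes its speed limit or range.

ROBOT

A 6-joint arm with a two-finger parallel gripper is mounted at the origin on the work surface. World frame = base frame: x ahead of the robot, y to its left, z up, the work surface at z = 0. Lengths are in m, angles in rad, forces in N, time in s.
With the tool pointing down it reaches from about 0.375 to 0.9 m from the base axis. Payload 3.1 kg.
Tool frame: the origin (TCP) lies at the centre of the arm's flange, where the gripper is bolted on; the fingertips stand 173 mm ahead of it and the grasp point (between the pads) lies 155 mm ahead of it; z points along the fingers, y is the line along which they close (so a half turn about z gives the same grasp; the last joint's range is limited). The gripper opens to 85 mm and grips with 20 to 120 N. Pads are 22 mm wide; open, the fingers measure 114 mm over their backs; the gripper's body (76 mm by 85 mm) begins 54 mm behind the grasp point. The pads swing forward as they close: fully open they stand 13 mm farther back than shut.
Start: joints at [-1.45, 0.527, 1.433, -0, 1.181, -0.178], TCP at [0.184, -0.597, 0.405] pointing down, gripper open.
Joint ranges: [-3.08, 3.08], [-0.75, 2.2], [0.22, 2.44], [-1.43, 4.57], [0, 2.65], [-2.85, 2.85]. Speed limits (rad/s): [2.79, 2.79, 3.14, 3.14, 3.14, 3.14].

INTERFACE

Orientations are given as a unit quaternion [x, y, z, w].
In Python, from station import * gives the robot as it stands.
- The arm moves only by the shell command python3 -m jog 'ROWS' [OPENING] [FORCE]. ROWS is a JSON object of lists of equal length, an entry for each row: "linear": the shift along the world's x, y, z in mm, a list of three; "turn": the turn about the world's z in units of 5 degrees (1.0 is 5 degrees). A call has 1 to 12 rows; each row shifts and turns the commanded pose from where the row before left it; what a row does not reach is not made up. A row lasts 1/8 s, in which the tool goes at most 62.5 mm and 10.7 degrees, less where a joint would pass 70% of its speed; a pose out of reach is approached as far as the arm can. A call is refused whole if a number of a shift passes 62.5 or a number of a turn 1, either way. A call with a gripper value outside its range is refused whole. OPENING is the opening, from 0 (shut) to 1 (fully open), set as the call begins (- or left out, the last holds). The fingers move at their own pace and stop on an object; FORCE is the grip in N (left out, the last holds). Time passes only in rows, so rows that do not move let the fingers close. It gives the time, the measured TCP pose, the force, the opening and the grip force at its end, in the units of the state.
- sense(): the state, without advancing time (a new reading comes with each control period).
- snapshot(name): name is "scene" or "top"; returns the picture (420x560x3 uint8, red, green, blue); there is no depth.
- get_calibration(name): a dict with "fx", "fy", "cx", "cy" (pixels), "dist_coeffs" ([k1, k2, p1, p2, k3] as OpenCV has them; the pictures are not rectified), "world_to_cam" (4x4, takes a point from world to camera coordinates). Camera axes: x right, y down, z forward; pixel columns grow to the right and rows downward; lengths in m; the calibration is good to about 2 mm. A picture is of the moment at which its call begins. get_calibration takes no time and is no camera call.
- sign_off(): hands the job in; it is judged then, once.
The state is a dict: "t": time; "q": joint angles; "qd": joint speeds; "tau": joint torques, N m; "tcp_pos": TCP position; "tool_rot": TCP orientation; "force": force on the tool from outside, world axes, zero at the start; "ft_torque": the same for the moment, N m; "finger_gap": opening from 0.0 (shut) to 1.0 (fully open); "gripper_force": force on a finger pad.
Only numpy, scipy, OpenCV 4.12 (cv2) and the standard library are available. Lean on these libraries where they do the work, as an engineer would, in place of code of your own. Each camera call takes 0.05 s, during which the arm holds its last target. There are 200 camera calls.

## Working session

There is one attempt and no reset: what is moved stays moved. The work goes in short steps, Python scripts to look and compute and a shell command to move; the robot and the scene stay as the last step left them, time stands still between calls to the robot, and variables do not carry over. Pictures are saved under pics/ and viewed, at most 14 in all, crops included, and the job is handed in when it is done.

```bash
mkdir -p pics
python3 - <<'E'
from station import *
import cv2
for n in("scene","top"):
    cv2.imwrite(f"pics/{n}0.png",snapshot(n)[:,:,::-1]); print(n,get_calibration(n))
s=sense();print(s["t"],s["tcp_pos"],s["tool_rot"])
E
```

```text
scene {'fx': 418.3468189228148, 'fy': 418.3468189228148, 'cx': 284.2147722369008, 'cy': 204.73202735335104, 'dist_coeffs': array([-0.12873235,  0.        ,  0.        ,  0.        ,  0.        ]), 'world_to_cam': array([[ 0.80799986,  0.5891725 , -0.0034636 , -0.45848948],
       [ 0.5075717 , -0.69905236, -0.5036832 , -0.22564459],
       [-0.29917753,  0.40521793, -0.86388149,  1.27320715],
       [ 0.        ,  0.        ,  0.        ,  1.        ]])}
top {'fx': 544.0175359951993, 'fy': 544.0175359951993, 'cx': 288.107097430586, 'cy': 214.14850059737327, 'dist_coeffs': array([0.04094631, 0.        , 0.        , 0.        , 0.        ]), 'world_to_cam': array([[-0.02155676, -0.99973786, -0.00771423,  0.03844408],
       [-0.99036736,  0.02240905, -0.13663944,  0.52550708],
       [ 0.13677649,  0.00469442, -0.99059081,  1.46807253],
       [ 0.        ,  0.        ,  0.        ,  1.        ]])}
0.1 [ 0.1839881  -0.59698362  0.40381938] [ 9.88855087e-01  1.48878002e-01  3.18247296e-05 -9.77621831e-04]
```

View pics/scene0.png

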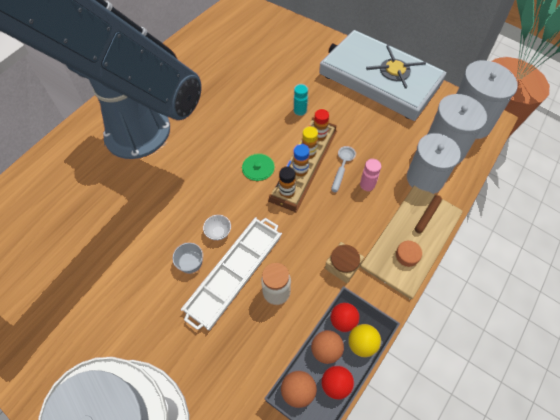

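View pics/top0.png

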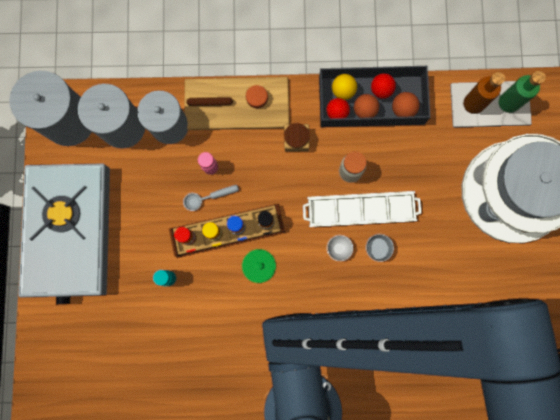

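The scene image shows the old rack at about (305,165) and the white rack at (233,273). In the top image the jars run left to right red (183,234), yellow (210,230), blue (235,225), black (265,218). The white rack is at (362,209), with the twist jar behind it at (353,167).

```bash
python3 - <<'E'
import cv2
a=cv2.imread("pics/top0.png")
cv2.imwrite("pics/c1.png",cv2.resize(a[145:290,160:430],None,fx=2.96,fy=2.96,interpolation=cv2.INTER_CUBIC))
E
cat > h.py <<'E'
from station import *
import cv2, numpy as np
def ray(cam,uv,z):
    c=get_calibration(cam);K=np.array([[c["fx"],0,c["cx"]],[0,c["fy"],c["cy"]],[0,0,1]])
    n=cv2.undistortPoints(np.array([[uv]],float),K,np.array(c["dist_coeffs"]))[0,0]
    M=np.array(c["world_to_cam"]);R,t=M[:3,:3],M[:3,3]
    o=-R.T@t;d=R.T@np.array([n[0],n[1],1]);return o+d*(z-o[2])/d[2]
def proj(cam,P):
    c=get_calibration(cam);K=np.array([[c["fx"],0,c["cx"]],[0,c["fy"],c["cy"]],[0,0,1]])
    M=np.array(c["world_to_cam"])
    return cv2.projectPoints(np.array([P],float),cv2.Rodrigues(M[:3,:3])[0],M[:3,3],K,np.array(c["dist_coeffs"]))[0].reshape(-1,2)
E
```

```text
(no output)
```

View pics/c1.png

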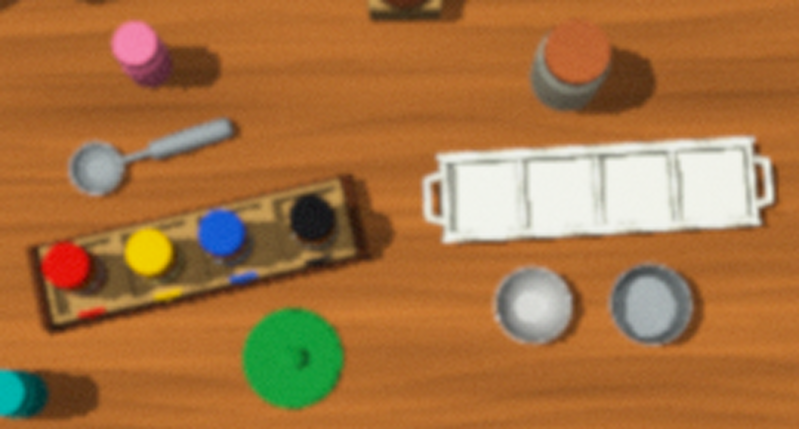

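The crop shows the four cap tops at (68,266), (149,252), (222,233) and (313,218). The white rack's rim corners are at (440,156), (753,139), (757,226) and (444,242). The twist cap is at (577,52).

Run:
```python
from h import *
f=lambda u,v:(160+(u+.5)/2.96-.5,145+(v+.5)/2.96-.5)
# refine caps by colour
im=snapshot("top");hsv=cv2.cvtColor(im,cv2.COLOR_RGB2HSV)
J={}
for n,uv in dict(red=(68,266),yellow=(149,252),blue=(222,233),black=(313,218)).items():
    p=ray("top",f(*uv),.106);J[n]=p;print(n,p[:2].round(4), "scene px",proj("scene",p).round(1))
C=np.array([ray("top",f(*u),.028)[:2] for u in[(440,156),(753,139),(757,226),(444,242)]])
print(C.round(4), [np.linalg.norm(C[i]-C[(i+1)%4]).round(4) for i in range(4)])
c=C.mean(0);d=(C[0]+C[3]-C[1]-C[2]);d/=np.linalg.norm(d);print("rack",c,d,np.degrees(np.arctan2(-d[0],d[1])))
for y in(.108,.036,-.036,-.108):print((c+d*y).round(4))
print("twist",ray("top",f(577,52),.115))
# old rack
O=np.array([ray("top",f(*u),.028)[:2] for u in[(35,246),(352,178),(365,258),(50,328)]])
print(O.round(4), [np.linalg.norm(O[i]-O[(i+1)%4]).round(4) for i in range(4)])
c=O.mean(0);d=(O[0]+O[3]-O[1]-O[2]);d/=np.linalg.norm(d);print("old",c,d,np.degrees(np.arctan2(-d[0],d[1])))
for y in(.108,.036,-.036,-.108):print((c+d*y).round(4))
s=snapshot("scene");cv2.imwrite("pics/s1.png",cv2.resize(s[75:335,160:360],None,fx=2.3,fy=2.3,interpolation=cv2.INTER_CUBIC)[:,:,::-1])
from scipy.spatial.transform import Rotation as R
print(R.from_quat(sense()["tool_rot"]).as_matrix().round(3))
```

```text
red [0.4689 0.3041] scene px [[319.6 114.3]]
yellow [0.4797 0.2324] scene px [[308.4 131.9]]
blue [0.4953 0.1676] scene px [[299.4 149.9]]
black [0.5069 0.0865] scene px [[284.9 172.5]]
[[ 0.5733 -0.0306]
 [ 0.5827 -0.3252]
 [ 0.5002 -0.3246]
 [ 0.4917 -0.0321]] [np.float64(0.2948), np.float64(0.0825), np.float64(0.2926), np.float64(0.0817)]
rack [ 0.5369962 -0.178108 ] [-0.03052263  0.99953408] 1.7490895479881166
[ 0.5337 -0.0702]
[ 0.5359 -0.1421]
[ 0.5381 -0.2141]
[ 0.5403 -0.2861]
twist [ 0.65013591 -0.15262198  0.115     ]
[[0.4966 0.3507]
 [0.5542 0.0528]
 [0.4783 0.0421]
 [0.4196 0.3361]] [np.float64(0.3034), np.float64(0.0767), np.float64(0.2998), np.float64(0.0784)]
old [0.48716801 0.19542526] [-0.19298777  0.98120116] 11.127198787239283
[0.4663 0.3014]
[0.4802 0.2307]
[0.4941 0.1601]
[0.508  0.0895]
[[ 0.956  0.294 -0.   ]
 [ 0.294 -0.956  0.001]
 [ 0.    -0.001 -1.   ]]
```

View pics/s1.png

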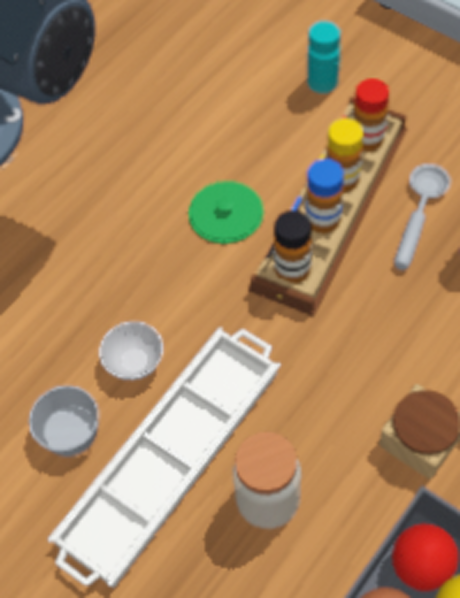

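Caps, rims and sizes agree within about 3 mm: the rack measures 293 × 82 mm and the cap projections match in both views. I'll start with the black jar, closing across the row with a tool yaw of about 6°.

```bash
python3 -m jog '{"linear":[[22,44,0],[22,44,0],[22,44,0],[22,44,0],[22,44,0],[22,44,0],[22,44,0],[22,44,0],[22,44,0],[22,44,0],[22,44,0],[22,44,0]],"turn":[1,1,1,1,1,1,1,1,1,1,1,1]}' 1 && python3 -m jog '{"linear":[[15,39,-13],[15,39,-13],[15,39,-13],[15,39,-13],[0,0,0],[0,0,0]],"turn":[1,1,1,1,0,0]}'
python3 - <<'E'
from h import *
from scipy.spatial.transform import Rotation as R
s=sense();print(s["tcp_pos"],s["force"],R.from_quat(s["tool_rot"]).as_matrix().round(3),s["q"])
a=snapshot("scene")[90:240,210:390];b=snapshot("top")[150:300,160:340]
cv2.imwrite("pics/s2.png",cv2.resize(np.hstack([a,b]),None,fx=2.2,fy=2.2,interpolation=cv2.INTER_CUBIC)[:,:,::-1])
E
```

```text
t: 1.7
tcp_pos: [0.4485, -0.0678, 0.4048]
tool_rot: [0.781, 0.624, 0.0, 0.0]
force: [1.0, -0.6, 0.5]
finger_gap: 1.001
gripper_force: 0.0
t: 2.45
tcp_pos: [0.5078, 0.0866, 0.3526]
tool_rot: [0.662, 0.75, -0.0, -0.0]
force: [-1.0, -0.1, 0.5]
finger_gap: 0.998
gripper_force: 0.0
[0.5077748  0.08656603 0.35264316] [-1.02144465 -0.11938189  0.4943844 ] [[-0.124  0.992 -0.001]
 [ 0.992  0.124 -0.   ]
 [-0.    -0.001 -1.   ]] [-4.82322331e-02  4.54962061e-01  1.75992426e+00 -5.37499603e-04
  9.27363107e-01 -1.72220010e-01]
```

View pics/s2.png

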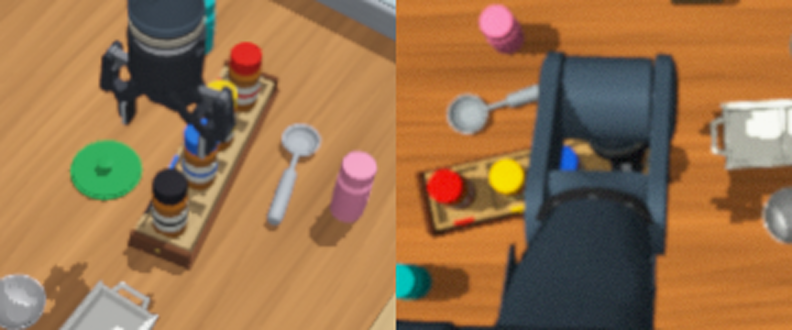

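The gripper is over the black jar with its fingers across the row. Descending and gripping.

```bash
python3 -m jog '{"linear":[[0,0,-32],[0,0,-32],[0,0,-32],[0,0,-32],[0,0,0],[0,0,0]],"turn":[0,0,0,0,0,0]}' && python3 -m jog '{"linear":[[0,0,0],[0,0,0],[0,0,0],[0,0,0],[0,0,0],[0,0,0],[0,0,0],[0,0,0]],"turn":[0,0,0,0,0,0,0,0]}' 0 40
python3 - <<'E'
from h import *
a=snapshot("scene")[90:240,210:390]
cv2.imwrite("pics/s3.png",cv2.resize(a,None,fx=3,fy=3,interpolation=cv2.INTER_CUBIC)[:,:,::-1])
E
```

```text
t: 3.3
tcp_pos: [0.5085, 0.086, 0.2257]
tool_rot: [0.662, 0.749, 0.0, 0.001]
force: [0.2, 0.4, -0.4]
finger_gap: 0.996
gripper_force: 0.0
t: 4.3
tcp_pos: [0.5085, 0.0868, 0.2259]
tool_rot: [0.662, 0.75, 0.001, 0.001]
force: [0.0, -0.0, 6.0]
finger_gap: 0.502
gripper_force: 40.0
```

View pics/s3.png

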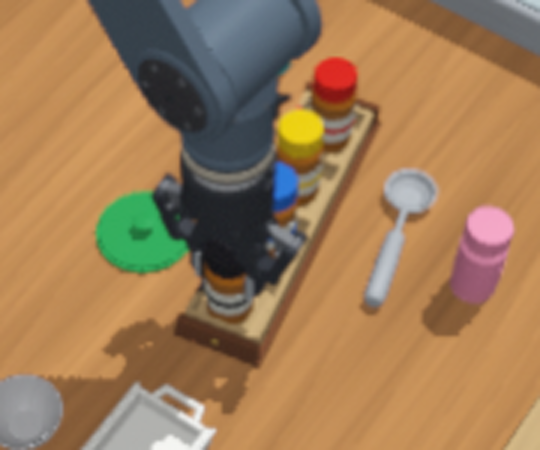

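```bash
python3 -m jog '{"linear":[[0,0,10],[0,0,30],[0,0,45],[0,0,45],[2,-20,0],[4,-47,0],[4,-47,0],[5,-47,0],[5,-47,0],[4,-47,0],[4,-47,0],[3,-40,0]],"turn":[0,0,0,0,0,0,0,0,0,0,0,0]}' && python3 -m jog '{"linear":[[1,-31,0],[0,0,0],[0,0,-40],[0,0,-40],[0,0,-20],[0,0,0]],"turn":[0,0,0,0,0,0]}'
python3 - <<'E'
from h import *
a=snapshot("scene")[190:340,150:330];b=snapshot("top")[130:280,260:440]
cv2.imwrite("pics/s4.png",cv2.resize(np.hstack([a,b]),None,fx=2.2,fy=2.2,interpolation=cv2.INTER_CUBIC)[:,:,::-1])
E
```

```text
t: 5.85
tcp_pos: [0.5387, -0.2568, 0.3551]
tool_rot: [0.662, 0.749, 0.0, -0.0]
force: [1.5, -0.2, -1.9]
finger_gap: 0.505
gripper_force: 41.2
t: 6.6
tcp_pos: [0.5393, -0.2846, 0.2532]
tool_rot: [0.661, 0.75, -0.0, -0.003]
force: [0.7, 0.0, -1.8]
finger_gap: 0.5
gripper_force: 41.1
```

View pics/s4.png

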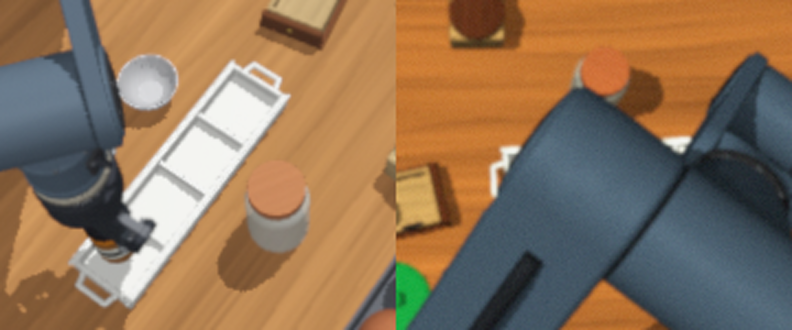

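The jar is held upright over the rightmost well. Lowering slowly until contact.

```bash
python3 -m jog '{"linear":[[0,0,-8],[0,0,-8],[0,0,-6],[0,0,-3],[0,0,-2],[0,0,-2],[0,0,-1],[0,0,0]],"turn":[0,0,0,0,0,0,0,0]}'
```

```text
t: 7.7
tcp_pos: [0.54, -0.2863, 0.2247]
tool_rot: [0.662, 0.75, -0.0, -0.0]
force: [0.6, -0.2, -1.9]
finger_gap: 0.5
gripper_force: 41.1
```

```bash
python3 -m jog '{"linear":[[0,0,-1],[0,0,0]],"turn":[0,0]}';python3 -m jog '{"linear":[[0,0,-1],[0,0,0]],"turn":[0,0]}'
```

```text
t: 7.95
tcp_pos: [0.54, -0.2862, 0.2237]
tool_rot: [0.662, 0.75, -0.0, -0.0]
force: [0.3, 0.9, -0.8]
finger_gap: 0.502
gripper_force: 41.1
t: 8.2
tcp_pos: [0.5401, -0.2863, 0.223]
tool_rot: [0.662, 0.75, 0.0, 0.0]
force: [-0.6, -0.2, 0.6]
finger_gap: 0.502
gripper_force: 41.3
```

Contact is at the expected height. Release, lift, check, and go to blue.

```bash
python3 -m jog '{"linear":[[0,0,-0.5],[0,0,0],[0,0,0],[0,0,0],[0,0,0],[0,0,20],[0,0,40],[0,0,40],[0,0,30]],"turn":[0,0,0,0,0,0,0,0,0]}' 1 && python3 -m jog '{"linear":[[-5,46,0],[-5,46,0],[-5,46,0],[-4,46,0],[-4,45,0],[-4,45,0],[-4,45,0],[-4,45,0],[-5,45,0],[-5,45,0],[0,0,0],[0,0,0]],"turn":[0,0,0,0,0,0,0,0,0,0,0,0]}'
python3 - <<'E'
from h import *
a=snapshot("scene")[90:340,160:360];b=snapshot("top")[140:290,240:440]
b=np.vstack([b,np.zeros((100,200,3),np.uint8)])
cv2.imwrite("pics/s5.png",cv2.resize(np.hstack([a,b]),None,fx=2,fy=2,interpolation=cv2.INTER_CUBIC)[:,:,::-1])
E
```

```text
t: 9.32
tcp_pos: [0.5401, -0.2863, 0.3541]
tool_rot: [0.662, 0.75, 0.0, 0.001]
force: [0.9, 0.2, -1.1]
finger_gap: 1.006
gripper_force: 0.0
t: 10.82
tcp_pos: [0.495, 0.1676, 0.3522]
tool_rot: [0.662, 0.75, -0.0, 0.0]
force: [-0.3, -0.6, 0.2]
finger_gap: 0.994
gripper_force: 0.0
```

View pics/s5.png

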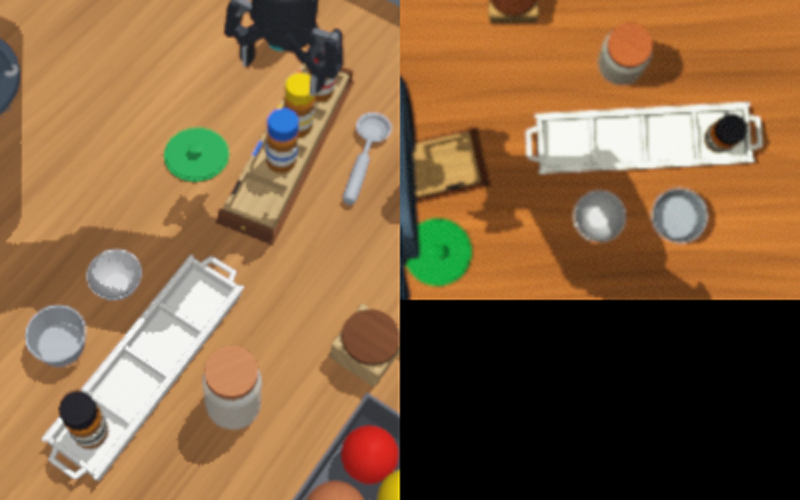

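The black jar stands upright inside the rightmost well, with its cap at about (405,204) in the top image. Next, blue.

```bash
python3 -m jog '{"linear":[[0,0,-32],[0,0,-32],[0,0,-32],[0,0,-32],[0,0,0],[0,0,0]],"turn":[0,0,0,0,0,0]}' && python3 -m jog '{"linear":[[0,0,0],[0,0,0],[0,0,0],[0,0,0],[0,0,0],[0,0,0]],"turn":[0,0,0,0,0,0]}' 0 40
```

```text
t: 11.68
tcp_pos: [0.4956, 0.1671, 0.2249]
tool_rot: [0.662, 0.749, 0.0, 0.0]
force: [0.7, 0.1, 0.9]
finger_gap: 1.001
gripper_force: 0.0
t: 12.42
tcp_pos: [0.4956, 0.1678, 0.2255]
tool_rot: [0.662, 0.75, 0.001, 0.001]
force: [1.0, -0.0, 5.1]
finger_gap: 0.501
gripper_force: 40.1
```

```bash
python3 -m jog '{"linear":[[0,0,10],[0,0,30],[0,0,45],[0,0,45],[3,-20,0],[5,-47,0],[5,-47,0],[5,-47,0],[5,-47,0],[5,-47,0],[5,-47,0],[5,-40,0]],"turn":[0,0,0,0,0,0,0,0,0,0,0,0]}' && python3 -m jog '{"linear":[[4,-30,0],[0,-10,0],[0,0,0],[0,0,-40],[0,0,-40],[0,0,-28],[0,0,-10],[0,0,-6],[0,0,-3],[0,0,-2],[0,0,-1],[0,0,0]],"turn":[0,0,0,0,0,0,0,0,0,0,0,0]}'
```

```text
t: 13.92
tcp_pos: [0.5326, -0.1758, 0.3545]
tool_rot: [0.662, 0.749, -0.0, -0.0]
force: [0.9, 1.0, -2.2]
finger_gap: 0.501
gripper_force: 41.1
t: 15.42
tcp_pos: [0.537, -0.2144, 0.2245]
tool_rot: [0.662, 0.75, 0.0, 0.0]
force: [0.3, -0.4, -1.5]
finger_gap: 0.501
gripper_force: 41.1
```

```bash
python3 -m jog '{"linear":[[0,0,-1],[0,0,0]],"turn":[0,0]}';python3 -m jog '{"linear":[[0,0,-1],[0,0,0]],"turn":[0,0]}'
```

```text
t: 15.68
tcp_pos: [0.537, -0.2143, 0.2232]
tool_rot: [0.662, 0.75, -0.0, -0.0]
force: [-0.8, 0.2, -1.3]
finger_gap: 0.501
gripper_force: 41.1
t: 15.92
tcp_pos: [0.537, -0.2143, 0.2225]
tool_rot: [0.662, 0.75, -0.0, 0.0]
force: [-0.4, 0.1, 2.1]
finger_gap: 0.5
gripper_force: 41.4
```

```bash
python3 -m jog '{"linear":[[0,0,0],[0,0,0],[0,0,0],[0,0,0],[0,0,0],[0,0,20],[0,0,40],[0,0,40],[0,0,30]],"turn":[0,0,0,0,0,0,0,0,0]}' 1 && python3 -m jog '{"linear":[[-6,45,0],[-6,45,0],[-6,45,0],[-6,45,0],[-6,45,0],[-6,45,0],[-6,45,0],[-6,45,0],[-5,45,0],[-4,42,0],[0,0,0],[0,0,0]],"turn":[0,0,0,0,0,0,0,0,0,0,0,0]}'
python3 - <<'E'
from h import *
a=snapshot("scene")[90:340,160:360];b=snapshot("top")[140:290,240:440]
b=np.vstack([b,np.zeros((100,200,3),np.uint8)])
cv2.imwrite("pics/s6.png",cv2.resize(np.hstack([a,b]),None,fx=2,fy=2,interpolation=cv2.INTER_CUBIC)[:,:,::-1])
E
```

```text
t: 17.05
tcp_pos: [0.5371, -0.2143, 0.354]
tool_rot: [0.662, 0.75, 0.0, 0.001]
force: [0.5, -0.2, 0.3]
finger_gap: 1.002
gripper_force: 0.0
t: 18.55
tcp_pos: [0.4798, 0.2325, 0.3521]
tool_rot: [0.662, 0.75, -0.0, 0.0]
force: [-0.5, -0.3, -0.5]
finger_gap: 0.999
gripper_force: 0.0
```

View pics/s6.png

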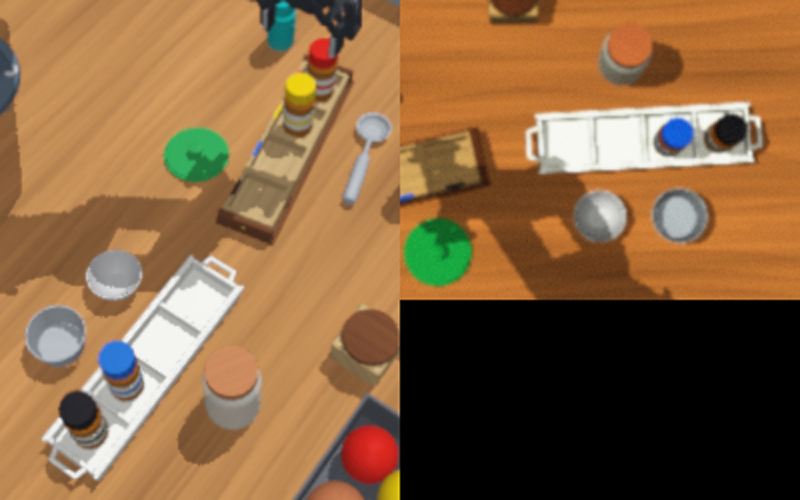

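Blue and black stand upright in the two right wells. Next, yellow.

```bash
python3 -m jog '{"linear":[[0,0,-32],[0,0,-32],[0,0,-32],[0,0,-32],[0,0,0],[0,0,0]],"turn":[0,0,0,0,0,0]}' && python3 -m jog '{"linear":[[0,0,0],[0,0,0],[0,0,0],[0,0,0],[0,0,0],[0,0,0]],"turn":[0,0,0,0,0,0]}' 0 40
```

```text
t: 19.4
tcp_pos: [0.4807, 0.2321, 0.225]
tool_rot: [0.662, 0.749, 0.0, 0.0]
force: [0.5, -0.1, -0.3]
finger_gap: 0.997
gripper_force: 0.0
t: 20.15
tcp_pos: [0.4804, 0.2329, 0.2255]
tool_rot: [0.662, 0.75, 0.001, 0.001]
force: [0.2, 0.2, 5.5]
finger_gap: 0.506
gripper_force: 40.1
```

```bash
python3 -m jog '{"linear":[[0,0,10],[0,0,30],[0,0,45],[0,0,45],[3,-20,0],[7,-46,0],[7,-46,0],[7,-46,0],[7,-46,0],[7,-46,0],[7,-46,0],[5,-39,0]],"turn":[0,0,0,0,0,0,0,0,0,0,0,0]}' && python3 -m jog '{"linear":[[4,-30,0],[1,-10,0],[0,0,0],[0,0,-40],[0,0,-40],[0,0,-28],[0,0,-10],[0,0,-6],[0,0,-3],[0,0,-2],[0,0,-1],[0,0,0]],"turn":[0,0,0,0,0,0,0,0,0,0,0,0]}' && python3 -m jog '{"linear":[[0,0,-1],[0,0,0]],"turn":[0,0]}';python3 -m jog '{"linear":[[0,0,-1],[0,0,0]],"turn":[0,0]}'
```

```text
t: 21.65
tcp_pos: [0.5299, -0.1039, 0.3547]
tool_rot: [0.662, 0.749, 0.0, 0.0]
force: [0.2, 0.4, -1.0]
finger_gap: 0.5
gripper_force: 41.1
t: 23.15
tcp_pos: [0.5351, -0.1424, 0.2245]
tool_rot: [0.662, 0.75, 0.0, 0.0]
force: [-0.3, -0.8, -1.2]
finger_gap: 0.499
gripper_force: 41.0
t: 23.4
tcp_pos: [0.535, -0.1423, 0.2232]
tool_rot: [0.662, 0.75, -0.0, -0.0]
force: [0.2, 0.5, -0.6]
finger_gap: 0.502
gripper_force: 41.0
t: 23.65
tcp_pos: [0.5351, -0.1423, 0.2225]
tool_rot: [0.662, 0.75, 0.0, 0.0]
force: [-0.3, 0.2, 1.5]
finger_gap: 0.502
gripper_force: 41.3
```

```bash
python3 -m jog '{"linear":[[0,0,0],[0,0,0],[0,0,0],[0,0,0],[0,0,0],[0,0,20],[0,0,40],[0,0,40],[0,0,30]],"turn":[0,0,0,0,0,0,0,0,0]}' 1 && python3 -m jog '{"linear":[[-7,45,0],[-7,45,0],[-7,45,0],[-7,45,0],[-7,45,0],[-7,45,0],[-6,44,0],[-6,44,0],[-6,44,0],[-6,44,0],[0,0,0],[0,0,0]],"turn":[0,0,0,0,0,0,0,0,0,0,0,0]}'
python3 - <<'E'
from h import *
a=snapshot("scene")[90:340,160:360];b=snapshot("top")[140:290,240:440]
b=np.vstack([b,np.zeros((100,200,3),np.uint8)])
cv2.imwrite("pics/s7.png",cv2.resize(np.hstack([a,b]),None,fx=2,fy=2,interpolation=cv2.INTER_CUBIC)[:,:,::-1])
E
```

```text
t: 24.78
tcp_pos: [0.535, -0.1423, 0.3539]
tool_rot: [0.662, 0.75, 0.0, 0.001]
force: [0.3, -0.1, -0.2]
finger_gap: 1.001
gripper_force: 0.0
t: 26.28
tcp_pos: [0.4687, 0.3035, 0.352]
tool_rot: [0.662, 0.75, -0.0, 0.0]
force: [0.1, 0.7, 0.5]
finger_gap: 0.998
gripper_force: 0.0
```

View pics/s7.png

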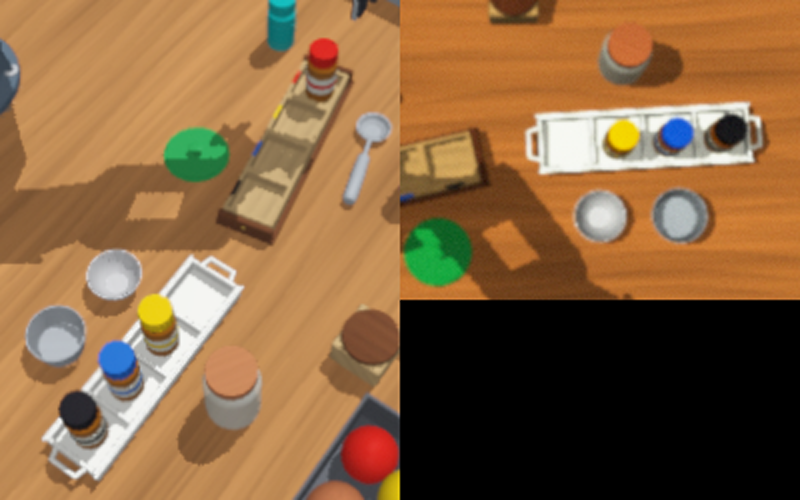

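Yellow, blue and black are placed; red remains.

```bash
python3 -m jog '{"linear":[[0,0,-32],[0,0,-32],[0,0,-32],[0,0,-32],[0,0,0],[0,0,0]],"turn":[0,0,0,0,0,0]}' && python3 -m jog '{"linear":[[0,0,0],[0,0,0],[0,0,0],[0,0,0],[0,0,0],[0,0,0]],"turn":[0,0,0,0,0,0]}' 0 40
```

```text
t: 27.12
tcp_pos: [0.4697, 0.3032, 0.225]
tool_rot: [0.662, 0.749, 0.001, 0.0]
force: [-0.7, 0.5, 0.5]
finger_gap: 1.002
gripper_force: 0.0
t: 27.88
tcp_pos: [0.4697, 0.304, 0.2256]
tool_rot: [0.662, 0.75, 0.001, 0.001]
force: [0.1, -1.1, 6.2]
finger_gap: 0.502
gripper_force: 40.3
```

```bash
python3 -m jog '{"linear":[[0,0,10],[0,0,30],[0,0,45],[0,0,45],[3,-20,0],[8,-46,0],[8,-46,0],[8,-46,0],[8,-46,0],[8,-46,0],[8,-46,0],[7,-39,0]],"turn":[0,0,0,0,0,0,0,0,0,0,0,0]}' && python3 -m jog '{"linear":[[5,-30,0],[1,-9,0],[0,0,0],[0,0,-40],[0,0,-40],[0,0,-28],[0,0,-10],[0,0,-6],[0,0,-3],[0,0,-2],[0,0,-1],[0,0,0]],"turn":[0,0,0,0,0,0,0,0,0,0,0,0]}' && python3 -m jog '{"linear":[[0,0,-1],[0,0,0]],"turn":[0,0]}';python3 -m jog '{"linear":[[0,0,-1],[0,0,0]],"turn":[0,0]}'
```

```text
t: 29.38
tcp_pos: [0.526, -0.0335, 0.3528]
tool_rot: [0.662, 0.749, -0.001, -0.002]
force: [-0.1, 0.2, -2.7]
finger_gap: 0.498
gripper_force: 41.5
t: 30.88
tcp_pos: [0.5331, -0.0704, 0.2245]
tool_rot: [0.662, 0.75, 0.0, 0.0]
force: [0.3, -0.6, -1.7]
finger_gap: 0.506
gripper_force: 41.3
t: 31.12
tcp_pos: [0.533, -0.0703, 0.2232]
tool_rot: [0.662, 0.75, 0.0, 0.0]
force: [-0.7, 1.0, -1.4]
finger_gap: 0.503
gripper_force: 41.3
t: 31.38
tcp_pos: [0.533, -0.0703, 0.2226]
tool_rot: [0.662, 0.75, 0.0, 0.0]
force: [-1.6, -0.3, 3.2]
finger_gap: 0.501
gripper_force: 41.9
```

```bash
python3 -m jog '{"linear":[[0,0,0],[0,0,0],[0,0,0],[0,0,0],[0,0,0],[0,0,20],[0,0,40],[0,0,40],[0,0,30]],"turn":[0,0,0,0,0,0,0,0,0]}' 1 && python3 -m jog '{"linear":[[-6,45,0],[-6,45,0],[-6,45,0],[-6,45,0],[-6,45,0],[-6,45,0],[-6,45,0],[0,0,0],[0,0,0]],"turn":[0,0,0,0,0,0,0,0,0]}'
python3 - <<'E'
from h import *
a=snapshot("scene")[90:340,160:360];b=snapshot("top")[140:290,240:440]
b=np.vstack([b,np.zeros((100,200,3),np.uint8)])
cv2.imwrite("pics/s8.png",cv2.resize(np.hstack([a,b]),None,fx=2,fy=2,interpolation=cv2.INTER_CUBIC)[:,:,::-1])
E
```

```text
t: 32.5
tcp_pos: [0.533, -0.0703, 0.3539]
tool_rot: [0.662, 0.75, 0.0, 0.001]
force: [0.1, -0.3, -0.6]
finger_gap: 0.997
gripper_force: 0.0
t: 33.62
tcp_pos: [0.4908, 0.2446, 0.3521]
tool_rot: [0.662, 0.75, -0.0, 0.0]
force: [0.2, -0.1, 0.4]
finger_gap: 0.999
gripper_force: 0.0
```

View pics/s8.png

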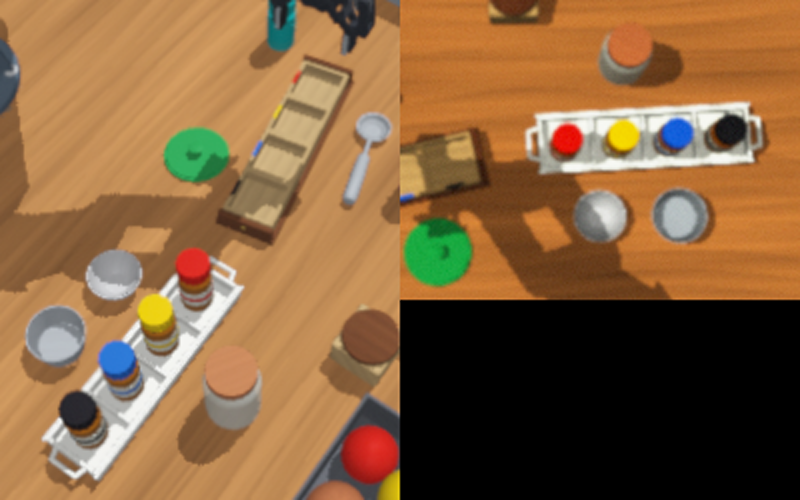

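All four jars stand upright in order (red, yellow, blue, black), and the twist jar has not moved. The arm is clear, so I'm handing in.

```bash
python3 -c "
from station import *
print(sign_off())"
```

```text
the job is handed in; nothing more can be done
None
```

All four jars now stand upright in the white rack in their original left-to-right order (red, yellow, blue, black), the twist-cap jar was left where it stood, and the job was handed in at about 34 s of the 104 s allowed.

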